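# Put the tote of turned knobs away in the bench chest

### The job

Pull the chest's upper drawer fully out, carry the tote tray of loose turned knobs and balls over by its handle, keeping it level so that nothing spills, and set it down gently on the floor of the drawer's empty bay. Then ease the drawer fully shut with the full tray inside, and leave the other things on the bench where they are.

Things in the scene. Friction and masses are not known exactly. Their poses are not given: they have to be found in the camera images.
- chest: Low dark wooden chest on the bench, 320 mm wide (y), 270 mm deep (x), 184 mm tall, fixed. Origin: on the bench, under the middle of its front face; x points into the chest (away from its front), z up. A tall upper and a shallow lower drawer have pale fronts, flush with the chest's front when shut; only the upper is used. A whetstone, 30 mm high, lies on top, 170 to 240 mm behind the front.
- drawer (a joint): Upper drawer: 0 m shut, 0.21 m pulled out to its stop; it slides out along the chest's -x, starts shut or up to 70 mm open, runs with about 2 N of friction and stays where it is left. Its front panel is 294 mm wide, 14 mm thick, 65 to 166 mm above the bench; its side walls end 123 mm above the bench. The left part (+y) holds gouges behind a divider 40 mm high; the right part is an empty bay.
- drawer_handle (a point): Middle of the upper drawer's dark bar handle, which moves with the drawer; axes as the chest's. Horizontal round bar, 11 mm thick, 110 mm long along y, its axis 35 mm in front of the drawer's front face and 152 mm above the bench (32 mm below the chest's top), carried by two 8 mm posts 47 mm either side of the middle. The space between bar and front is open from above.
- bay_front (a point): Front edge of the floor of the upper drawer's empty bay: on the floor (74 mm above the bench), against the inside of the front panel, midway across the bay; moves with the drawer; axes as the chest's. The bay reaches 87 mm either side (y) and 217 mm in (+x); with the drawer fully out the first 196 mm are open from above. Floor to underside of the chest's top: 94 mm.
- tray: Loose open tote tray of pale wood, 140 mm long (x), 120 mm wide (y), about 0.2 kg. Origin: centre of its underside, z up. Floor 6 mm thick, rim 24 mm above the underside all round, walls 6 mm thick; at each end a narrow board 44 mm wide rises to 72 mm and carries the handle dowel. It holds six loose turned pieces.
- tray_handle (a point): Middle of the tray's handle: a round wooden dowel 16 mm thick, 128 mm long along the tray's x, its axis 60 mm above the tray's underside, with open space under it and either side (the pieces below reach at most 36 mm above the underside). Axes as the tray's. The tray hangs level when held near here.
- knob1_center (a point): Centre of a loose turned wooden drawer knob in the tray, 30 mm in diameter, 26 mm tall, 12 g, starting on its foot.
- knob2_center (a point): Centre of a loose turned wooden drawer knob in the tray, 30 mm in diameter, 26 mm tall, 12 g, starting on its foot.
- knob3_center (a point): Centre of a loose turned wooden drawer knob in the tray, 30 mm in diameter, 26 mm tall, 12 g, starting on its foot.
- ball1_center (a point): Centre of a loose wooden ball in the tray, 30 mm in diameter, 11 g; it rolls freely.
- ball2_center (a point): Centre of a loose wooden ball in the tray, 30 mm in diameter, 11 g; it rolls freely.
- ball3_center (a point): Centre of a loose wooden ball in the tray, 30 mm in diameter, 11 g; it rolls freely.
- bowl: Empty round wooden bowl, 110 mm across, 45 mm tall; stands near the tray, either side of it. Origin: on its underside. Bystander.
- spoon: Carved wooden spoon, about 215 mm long and 16 mm high, lying along its x on the bench before the chest; origin on its handle, 100 mm from the handle's end. Origin: on its underside. Bystander.
- knife: Carving knife with dark wooden handle, 195 mm long, 20 mm high, lying along its x. Origin: on its underside. Bystander.
- blank: Rough spoon blank, 213 mm long, 55 mm wide, 22 mm high, lying along its x. Origin: on its underside. Bystander.
- hook_knife: Hook knife, 170 mm long, 24 mm high, lying along its x. Origin: on its underside. Bystander.
- mallet: Round carver's mallet standing on its head, 92 mm across, 247 mm tall. Origin: on its underside. Bystander.
- strop: Strop paddle, 270 mm long, 60 mm wide, 16 mm high, lying along its x. Origin: on its underside. Bystander.

How it is judged:
By the outcome, as a careful person would: the job done as asked, in the order asked, and still so for the second after the job is handed in, with the robot touching nothing.
It also fails if it takes over 72 s, if anything falls off the work surface, if the arm or the gripper's body presses on something with over 40 N, if the wrist force passes 120 N, or if a joint passes its speed limit or range.

### The arm

A 7-joint arm with a two-finger parallel gripper is mounted at the origin on the work surface. World frame = base frame: x ahead of the robot, y to its left, z up, the work surface at z = 0. Lengths are in mm, angles in rad, forces in N, time in s.
With the tool pointing down it reaches from about 400 to 875 mm from the base axis. Payload 4.4 kg.
Tool frame: the origin (TCP) lies between the finger pads; the fingertips stand ctrl.tcp_to_tips ahead of it and the grasp point (between the pads) lies 8 mm behind it (ctrl.tcp_to_tips is the distance from the TCP to the fingertips, in mm); z points along the fingers, y is the direction in which the jaws open and shut (so a half turn about z gives the same grasp; the last joint's range is limited). The gripper opens to 85 mm and grips with 20 to 120 N. Pads are 22 mm wide; open, the fingers measure 114 mm over their backs; the gripper's body (76 mm by 85 mm) begins 54 mm behind the grasp point. The pads swing forward as they close: fully open they stand 13 mm farther back than shut.
Start: joints at [1.077, 0.628, 0.038, 1.517, -0.027, 0.996, -0.02], TCP at [269.693, -591.425, 242.313] pointing down, gripper open.
Joint ranges: [-3.06, 3.06], [-0.37, 2.12], [-1.25, 1.32], [0.18, 2.47], [-1.1, 4.24], [0.23, 1.98], [-2.94, 2.94]. Speed limits (rad/s): [2.57, 2.57, 3.14, 3.14, 3.14, 3.14, 3.14].

### API

Orientations are given as [roll, pitch, yaw] about the fixed x, y, z axes, in that order (R = Rz(yaw) Ry(pitch) Rx(roll)).
In Python, from cell import ctrl gives the robot as it stands.
- The arm moves only by the tool send_rows, never from a script. Its argument "rows" is a list of rows, each an object of numbers: "x", "y", "z": the shift along the world's x, y, z in cm; "roll": the turn about the world's z in degrees; "claw": the closure, from 0 (fully open) to 1 (shut). A call has 1 to 5 rows; each row is the pose to reach, as a shift and turn from the pose commanded when the call began; what a row does not reach only later rows make up. A row lasts 1/12 s, in which the tool goes at most 41.7 mm and 7.16 degrees, less where a joint would pass 70% of its speed; a pose out of reach is approached as far as the arm can. A call with a gripper value outside its range is refused whole. The fingers move at their own pace and stop on an object; the grip force is fixed at half the most. Time passes only in rows, so rows that repeat a pose let the fingers close. It gives the time, the measured TCP pose, the force and the opening at its end, in the units of the state.
- ctrl.read_state(): the state, without advancing time (a new reading comes with each control period).
- ctrl.get_image(name): name is "scene" or "top" or "wrist"; returns (picture, depth): 400x640x3 uint8, blue, green, red; 400x640 float32, mm along the optical axis (not along the pixel's ray), 0 where there is no reading.
- ctrl.get_calibration(name): a dict with "intrinsics" (3x3 intrinsics, pixels), "T" (4x4, takes a point from camera to world coordinates). Camera axes: x right, y down, z forward; pixel columns grow to the right and rows downward; lengths in mm; the calibration is good to about 2 mm. A picture is of the moment at which its call begins: read the wrist's pose just before it. get_calibration takes no time and is no camera call; for the wrist camera it gives the pose at the moment of the call.
- ctrl.finish_job(): hands the job in, once; it reports no verdict.
Trained networks look in the newest picture that a camera, given by its name, has taken for a name from the list of things; names that differ only in an ending like _2 or _b are one class to them, and where a whole thing is asked for, a point or a joint stands for the part that bears it (a point fixed in the world has none). Each returns a list of dicts, best first, with "confidence" (0 to 1); they miss things now and then, are a little off and sometimes report something else, mostly with a low value. They report only what shows in the picture. A call takes as long as a camera call.
- ctrl.recognise(camera, query): "uv" ([column, row] in pixels, amid what is visible of it).
- ctrl.regions_of(camera, query): "region" (400x640 bool, what is visible of it) and "uv" ([column, row] in pixels, amid what is visible of it).
- ctrl.place_of(camera, query): "uv" ([column, row] in pixels: a listed point, or the origin of a listed thing).
The state is a dict: "clock": time; "qpos": joint angles; "qd": joint speeds; "tau": joint torques, N m; "eef_pos": TCP position; "tool_rot": TCP orientation; "force": force on the tool from outside, world axes, zero at the start; "torque": the same for the moment, N m; "width": finger opening in mm.
Only numpy, scipy, OpenCV 4.12 (cv2) and the standard library are available. Lean on these libraries where they do the work, as an engineer would, in place of code of your own. Each camera call takes 0.05 s, during which the arm holds its last target. There are 200 camera calls.

## Working session

There is one attempt and no reset: what is moved stays moved. The work goes in short steps, Python scripts to look and compute and a tool call to move; the robot and the scene stay as the last step left them, time stands still between calls to the robot, and variables do not carry over. Pictures are saved under pics/ and viewed, on a budget of 10 in all, crops included, one or two more only if the job needs it, and the job is handed in when it is done.

Besides the shell and the picture viewer there is one more tool, called after "Call:" as name([rows], argument=value, ...), one row to a line, values as JSON. send_rows: Moves the arm, as the interface text tells. Its arguments: {"type":"object","properties":{"rows":{"type":"array"}},"required":["rows"]}

```bash
mkdir -p pics; ls; cat > h.py <<'E'
import numpy as np, cv2
from cell import ctrl
def p3(cam,uv,depth,T=None,w=2):
    c=ctrl.get_calibration(cam);K=c["intrinsics"];T=c["T"] if T is None else T
    u,v=int(round(uv[0])),int(round(uv[1]))
    d=depth[max(v-w,0):v+w+1,max(u-w,0):u+w+1];d=d[d>0]
    z=np.median(d) if d.size else 0
    return (np.array(T)@[(uv[0]-K[0][2])/K[0][0]*z,(uv[1]-K[1][2])/K[1][1]*z,z,1])[:3]
def onz(cam,uv,h):
    c=ctrl.get_calibration(cam);K=np.array(c["intrinsics"]);T=np.array(c["T"])
    r=T[:3,:3]@np.linalg.inv(K)@[uv[0],uv[1],1];o=T[:3,3]
    return o+r*(h-o[2])/r[2]
def cloud(cam,depth):
    c=ctrl.get_calibration(cam);K=np.array(c["intrinsics"]);T=np.array(c["T"])
    v,u=np.mgrid[:400,:640];P=np.stack([(u-K[0,2])/K[0,0]*depth,(v-K[1,2])/K[1,1]*depth,depth],-1)
    return P@T[:3,:3].T+T[:3,3]
E
python3 - <<'E'
from h import *
np.set_printoptions(precision=1,suppress=True)
print(ctrl.tcp_to_tips); s=ctrl.read_state(); print(s)
ims=[]
for cam in("scene","top"):
    im,d=ctrl.get_image(cam);np.save(cam+"_d.npy",d);ims.append(im)
    print(cam,ctrl.get_calibration(cam)["T"])
    for q in("chest","drawer_handle","bay_front","tray","tray_handle","bowl","spoon","knife","blank","hook_knife","mallet","strop"):
        r=ctrl.place_of(cam,q)[:2]
        print(q,[(np.round(x["uv"]),round(x["confidence"],2),p3(cam,x["uv"],d)) for x in r])
    cv2.imwrite(f"pics/{cam}0.png",im)
E
```

```text
pics
11.0
{'clock': 0.0, 'qpos': array([ 1.1,  0.6,  0. ,  1.5, -0. ,  1. , -0. ]), 'qd': array([ 0.,  0.,  0., -0., -0., -0.,  0.]), 'tau': array([  0. , -56.3,   1.2, -19.3,   0. ,   0. ,   0. ]), 'eef_pos': array([ 269.5, -590.9,  241.4]), 'tool_rot': array([-3.1,  0. ,  0.4]), 'force': array([-0.6, -0.4,  0. ]), 'torque': array([-0.1, -0. ,  0. ]), 'width': 85.33747107993679}
scene [[  -0.4    0.7   -0.6 1200.8]
 [   0.9    0.3   -0.3  284.3]
 [  -0.    -0.7   -0.7  820.6]
 [   0.     0.     0.     1. ]]
chest []
drawer_handle [(array([282., 188.]), 0.59, array([ 479.5, -171.4,   -0.3])), (array([437., 222.]), 0.43, array([440.6, 319.3,   6.5]))]
bay_front []
tray [(array([398., 270.]), 0.87, array([646.8, 255. ,   9.7]))]
tray_handle [(array([409., 252.]), 0.57, array([621.5, 269.9,  66.4]))]
bowl [(array([400., 270.]), 0.72, array([644. , 259.2,   6.8])), (array([438., 223.]), 0.67, array([443.9, 322. ,   4.7]))]
spoon [(array([311., 177.]), 0.7, array([ 403.7, -100.4,    7.9])), (array([403., 253.]), 0.26, array([601.1, 255.7,  25.4]))]
knife [(array([355., 221.]), 0.62, array
[... 922 characters left out ...]
array([632.9, 258.3,   7.6]))]
tray_handle [(array([416., 252.]), 0.3, array([ 402.5, -327.3,   18.6]))]
bowl [(array([226., 240.]), 0.82, array([447. , 315.8,   8.3])), (array([347., 253.]), 0.44, array([399.9, -95. ,   7. ]))]
spoon [(array([350., 256.]), 0.73, array([ 389.8, -107.7,    3.2]))]
knife [(array([293., 220.]), 0.8, array([513.6,  88.8,  14.5]))]
blank [(array([443., 249.]), 0.64, array([ 411.2, -418.3,   22.1]))]
hook_knife [(array([415., 250.]), 0.85, array([ 407.6, -325.3,   13.4]))]
mallet [(array([447., 187.]), 0.93, array([ 606.1, -413.9,  114.8]))]
strop [(array([179., 202.]), 0.75, array([574.7, 476.4,  17.3])), (array([240., 185.]), 0.52, array([623.8, 261.8,  65.8]))]
```

```bash
python3 - <<'E'
import cv2
a=cv2.imread("pics/top0.png")[110:290,150:490];b=cv2.imread("pics/scene0.png")[110:360,150:500]
cv2.imwrite("pics/v1.png",cv2.resize(a,None,fx=2.35,fy=2.35,interpolation=3))
cv2.imwrite("pics/v2.png",cv2.resize(b,None,fx=2.25,fy=2.25,interpolation=3))
E
```

```text
(no output)
```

View pics/v1.png

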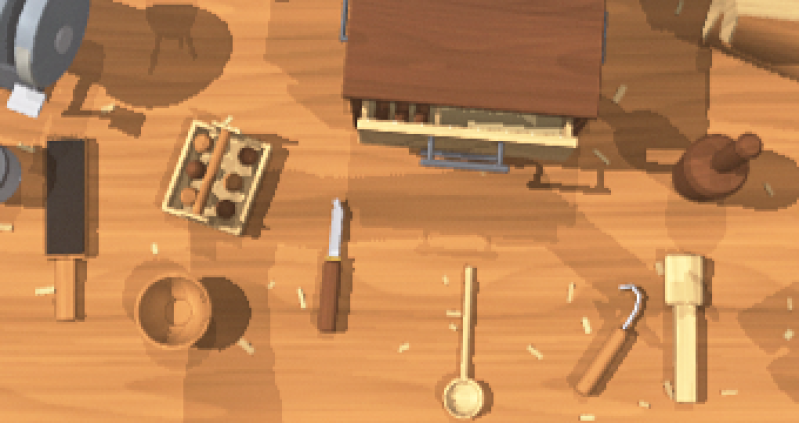

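View pics/v2.png

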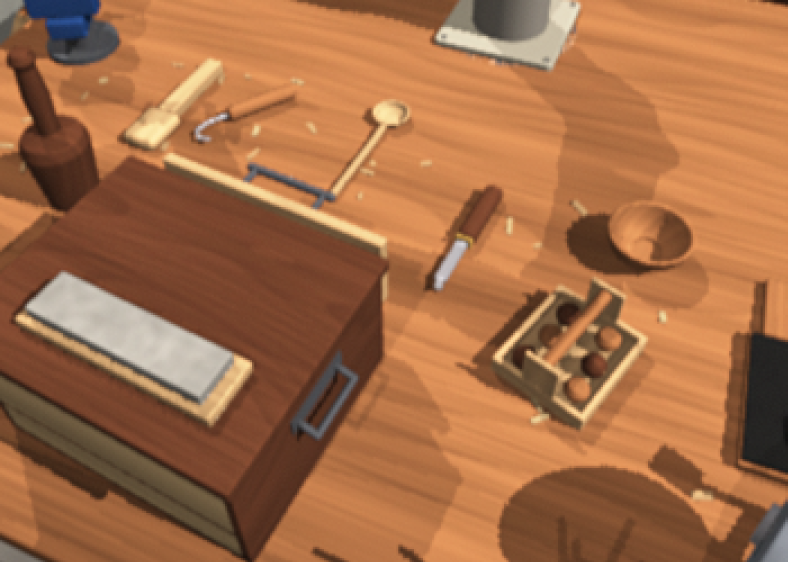

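Top view: the drawer is slightly open with its bar at about full-image (345,177). The tray is at (243,184), dowel roughly along x, the bowl at (224,243), and the spoon is below the chest front. The scene view agrees. Next I'll fit lines to the bar, the panel and the dowel.

```bash
python3 - <<'E'
from h import *
np.set_printoptions(precision=1,suppress=True)
def fit(P,name):
    if len(P)<6: print(name,len(P));return
    c=np.median(P,0);u,s,v=np.linalg.svd((P-P.mean(0))[:,:2],full_matrices=False);d=v[0]
    t=(P-P.mean(0))[:,:2]@d
    print(name,len(P),"mean",P.mean(0),"ang",np.degrees(np.arctan2(d[1],d[0])),"ext",t.min(),t.max(),"std",s[1]/len(P)**.5, "mid",P.mean(0)[:2]+d*(t.min()+t.max())/2)
for cam in("top","scene"):
    d=np.load(cam+"_d.npy");C=cloud(cam,d).reshape(-1,3);C=C[d.ravel()>0]
    x,y,z=C.T
    fit(C[(z>58)&(z<76)&(x>540)&(x<740)&(y>190)&(y<330)],cam+" dowel")
    fit(C[(z>18)&(z<30)&(x>540)&(x<740)&(y>170)&(y<350)],cam+" rim")
    fit(C[(z>140)&(z<160)&(x>570)&(x<645)&(y>-160)&(y<20)],cam+" bar")
    fit(C[(z>160)&(z<172)&(x>600)&(x<720)&(y>-260)&(y<100)],cam+" panel")
    T=C[(z>178)&(z<190)&(x>600)&(x<1050)&(y>-300)&(y<150)];
    if len(T)>5:
        r=cv2.minAreaRect(T[:,:2].astype(np.float32));print(cam,"top",r,cv2.boxPoints(r))
    R=C[(z>10)&(z<80)&(x>540)&(x<740)&(y>170)&(y<350)];r=cv2.minAreaRect(R[:,:2].astype(np.float32));print("trayrect",r)
E
```

```text
top dowel 229 mean [631.1 262.8  68.2] ang 161.4642965555064 ext -69.61128772438606 70.27244204222478 std 7.237101029839528 mid [630.8 262.9]
top rim 365 mean [633.4 263.   25.1] ang -121.1724735950222 ext -71.63883925822303 73.70887808178985 std 44.86438862515718 mid [632.8 262.1]
top bar 121 mean [624.4 -92.  156. ] ang -93.37661996462695 ext -62.249007276432174 57.59525577883488 std 6.426272354302475 mid [624.5 -89.6]
top panel 475 mean [661.7 -92.4 166.1] ang -95.31335856824631 ext -156.94415297799034 161.04053621191642 std 12.903101337003086 mid [661.5 -94.4]
top top ((834.591064453125, -109.06158447265625), (340.1208801269531, 283.0794982910156), 84.73330688476562) [[ 678.  -265.4]
 [ 959.9 -291.4]
 [ 991.1   47.3]
 [ 709.3   73.3]]
trayrect ((637.6455688476562, 258.7555236816406), (186.5473175048828, 171.84530639648438), 1.731364369392395)
scene dowel 423 mean [636.4 263.8  66.1] ang -18.431161588509624 ext -74.23532059770594 68.13965346635013 std 8.657867025903116 mid [633.5 264.7]
scene rim 764 mean [640.9 266.2  24.1] ang -16.63602429490495 ext -80.61687018903416 66.02049375798204 std 42.56747510504084 mid [633.9 268.3]
scene bar 191 mean [628.7 -88.7 154.8] ang 86.27925743665271 ext -59.61471138186962 58.63639740882322 std 4.673484747091762 mid [628.6 -89.2]
scene panel 567 mean [669.3 -84.3 164.9] ang -95.19432963335088 ext -160.79913368115209 154.88820237107618 std 4.569462216874569 mid [669.6 -81.4]
scene top ((836.3257446289062, -109.2037353515625), (343.1490783691406, 280.93798828125), 84.8355484008789) [[ 681.  -267.4]
 [ 960.8 -292.7]
 [ 991.7   49. ]
 [ 711.9   74.3]]
trayrect ((632.8944702148438, 263.70849609375), (120.74605560302734, 143.88784790039062), 71.68685913085938)
```

Call:
send_rows([
  {"x":2.4,"y":3.2,"z":0,"roll":7,"claw":0.68},
  {"x":4.8,"y":6.4,"z":0,"roll":14,"claw":0.68},
  {"x":7.2,"y":9.6,"z":0,"roll":21,"claw":0.68},
  {"x":9.6,"y":12.8,"z":0,"roll":28,"claw":0.68},
  {"x":12,"y":16,"z":0,"roll":35,"claw":0.68},
])

```text
clock: 1.72
eef_pos: [390.5, -429.9, 242.5]
tool_rot: [3.141, 0.0, 1.044]
force: [1.5, -0.5, 0.9]
width: 27.8
```

Call:
send_rows([
  {"x":2.4,"y":3.4,"z":0,"roll":6,"claw":0.68},
  {"x":4.8,"y":6.8,"z":0,"roll":12,"claw":0.68},
  {"x":7.2,"y":10.2,"z":0,"roll":18,"claw":0.68},
  {"x":9.6,"y":13.6,"z":0,"roll":24,"claw":0.68},
  {"x":12,"y":17,"z":0,"roll":27,"claw":0.68},
])

```text
clock: 2.13
eef_pos: [510.6, -259.9, 242.6]
tool_rot: [3.141, 0.0, 1.514]
force: [0.5, -0.6, 0.2]
width: 27.3
```

Call:
send_rows([
  {"x":2.3,"y":3.4,"z":0,"roll":-2,"claw":0.68},
  {"x":4.6,"y":6.8,"z":0,"roll":-2,"claw":0.68},
  {"x":6.9,"y":10.2,"z":0,"roll":-2,"claw":0.68},
  {"x":9.2,"y":13.6,"z":0,"roll":-2,"claw":0.68},
  {"x":11.5,"y":17,"z":-1,"roll":-2,"claw":0.68},
])

```text
clock: 2.55
eef_pos: [626.6, -90.1, 234.3]
tool_rot: [3.137, 0.0, 1.475]
force: [1.3, -1.1, 1.4]
width: 27.1
```

```bash
python3 - <<'E'
from h import *
np.set_printoptions(precision=1,suppress=True)
im,d=ctrl.get_image("wrist");C=cloud("wrist",d)
cv2.imwrite("pics/w1.png",im)
P=C[(d>0)&(C[...,2]>140)&(C[...,2]<162)&(C[...,0]<650)&(C[...,0]>600)&(C[...,1]>-150)&(C[...,1]<-30)]
print(len(P),P.mean(0) if len(P) else 0)
if len(P):
  f=np.polyfit(P[:,1],P[:,0],1);print(np.degrees(np.arctan(f[0])),P[:,1].min(),P[:,1].max(),np.polyval(f,-89), np.polyval(f,P[:,1]).std(),(P[:,0]-np.polyval(f,P[:,1])).std())
print(ctrl.read_state()["eef_pos"],ctrl.read_state()["width"])
E
```

```text
2380 [628.2 -79.8 153.5]
3.191720393481653 -135.1212937158642 -30.07525998130565 627.6819617670768 1.8076523609732025 6.045865671967038
[630.  -78.5 231.5] 27.37645745976396
```

View pics/w1.png

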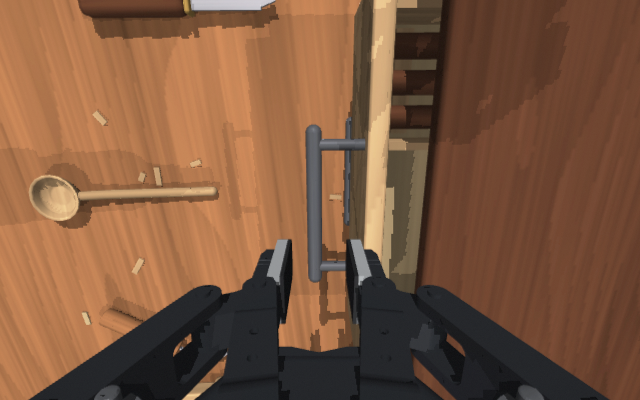

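The wrist view shows the bar at columns 306–322, rows 125–280, with posts to the panel on the right. The fingers straddle the bar's line in x. I'll measure the bar's middle now that the arm has settled.

```bash
python3 - <<'E'
from h import *
np.set_printoptions(precision=1,suppress=True)
print(ctrl.read_state()["eef_pos"])
im,d=ctrl.get_image("wrist")
for uv in((314,135),(314,203),(314,240),(314,270),(378,203),(427,203),(434,203)): print(uv,p3("wrist",uv,d))
print([(x["uv"],x["confidence"],p3("wrist",x["uv"],d)) for x in ctrl.place_of("wrist","drawer_handle")])
print([(x["uv"],x["confidence"],p3("wrist",x["uv"],d)) for x in ctrl.place_of("wrist","bay_front")])
print(ctrl.read_state()["eef_pos"],ctrl.read_state()["tool_rot"])
E
```

```text
[630.  -78.5 231.5]
(314, 135) [624.8 -39.8  -0. ]
(314, 203) [624.1 -72.8 156.7]
(314, 240) [ 621.6 -100.9  156.9]
(314, 270) [ 619.5 -125.2  157.1]
(378, 203) [667.3 -73.3 166.3]
(427, 203) [694.8 -70.7 181.6]
(434, 203) [698.4 -70.4 183.7]
[([312.1, 226.5], 0.72, array([619.2, -95.2, 157.4]))]
[([359.9, 240.5], 0.69, array([ 650.9, -109. ,  166.1]))]
[624.5 -90.1 231.8] [-3.1 -0.   1.5]
```

Call:
send_rows([
  {"x":0,"y":0,"z":-2.5,"roll":0,"claw":0.68},
  {"x":0,"y":0,"z":-5,"roll":0,"claw":0.68},
  {"x":0,"y":0,"z":-7,"roll":0,"claw":0.68},
  {"x":0,"y":0,"z":-8.7,"roll":0,"claw":0.68},
  {"x":0,"y":0,"z":-8.7,"roll":0,"claw":0.68},
])

```text
clock: 3.17
eef_pos: [621.1, -94.3, 142.1]
tool_rot: [-3.135, 0.001, 1.472]
force: [-0.9, 0.3, -0.2]
width: 27.4
```

Call:
send_rows([
  {"x":0,"y":0,"z":0,"roll":0,"claw":0.8},
  {"x":0,"y":0,"z":0,"roll":0,"claw":0.9},
  {"x":0,"y":0,"z":0,"roll":0,"claw":1},
  {"x":0,"y":0,"z":0,"roll":0,"claw":1},
  {"x":0,"y":0,"z":0,"roll":0,"claw":1},
])

```text
clock: 3.58
eef_pos: [624.3, -93.4, 146.3]
tool_rot: [3.141, 0.002, 1.474]
force: [-1.5, -3.8, 0.6]
width: 8.8
```

Call:
send_rows([
  {"x":-1,"y":0.1,"z":0,"roll":0,"claw":1},
  {"x":-2.5,"y":0.23,"z":0,"roll":0,"claw":1},
  {"x":-4.5,"y":0.41,"z":0,"roll":0,"claw":1},
  {"x":-6.5,"y":0.59,"z":0,"roll":0,"claw":1},
  {"x":-8,"y":0.73,"z":0,"roll":0,"claw":1},
])

```text
clock: 4.0
eef_pos: [544.6, -86.3, 146.3]
tool_rot: [3.138, 0.002, 1.474]
force: [1.6, -5.5, -4.1]
width: 8.6
```

Call:
send_rows([
  {"x":-1.8,"y":0.16,"z":0,"roll":0,"claw":1},
  {"x":-3.6,"y":0.33,"z":0,"roll":0,"claw":1},
  {"x":-5.4,"y":0.49,"z":0,"roll":0,"claw":1},
  {"x":-7.2,"y":0.66,"z":0,"roll":0,"claw":1},
  {"x":-8.4,"y":0.76,"z":0,"roll":0,"claw":1},
])

```text
clock: 4.42
eef_pos: [460.2, -78.7, 146.3]
tool_rot: [3.139, 0.002, 1.474]
force: [2.8, -5.3, -6.0]
width: 8.8
```

Call:
send_rows([
  {"x":-0.3,"y":0.03,"z":0,"roll":0,"claw":1},
  {"x":-0.6,"y":0.05,"z":0,"roll":0,"claw":1},
  {"x":-0.9,"y":0.08,"z":0,"roll":0,"claw":1},
  {"x":-1.2,"y":0.11,"z":0,"roll":0,"claw":1},
  {"x":-1.4,"y":0.13,"z":0,"roll":0,"claw":1},
])

```text
clock: 4.83
eef_pos: [451.4, -77.8, 146.4]
tool_rot: [3.13, 0.001, 1.474]
force: [12.6, -9.3, -19.2]
width: 8.9
```

Call:
send_rows([
  {"x":0.4,"y":0,"z":0,"roll":0,"claw":0.68},
  {"x":0.4,"y":0,"z":0,"roll":0,"claw":0.66},
  {"x":0.4,"y":0,"z":0,"roll":0,"claw":0.66},
  {"x":0.4,"y":0,"z":1,"roll":0,"claw":0.66},
  {"x":0.4,"y":0,"z":4,"roll":0,"claw":0.66},
])

```text
clock: 5.25
eef_pos: [447.8, -74.8, 183.5]
tool_rot: [-3.134, -0.001, 1.476]
force: [1.1, 0.2, -0.6]
width: 29.3
```

Call:
send_rows([
  {"x":0.5,"y":0.5,"z":3.5,"roll":0,"claw":0.6},
  {"x":1,"y":3,"z":6,"roll":-6,"claw":0.4},
  {"x":2,"y":6.5,"z":8,"roll":-13,"claw":0.2},
  {"x":3.5,"y":10,"z":8,"roll":-20,"claw":0.2},
  {"x":5,"y":13.5,"z":8,"roll":-27,"claw":0.2},
])

```text
clock: 5.67
eef_pos: [501.1, 61.2, 267.6]
tool_rot: [3.139, -0.003, 0.997]
force: [0.9, -0.5, -0.7]
width: 68.5
```

```bash
python3 - <<'E'
from h import *
np.set_printoptions(precision=1,suppress=True)
im,d=ctrl.get_image("top");np.save("top1_d.npy",d);cv2.imwrite("pics/top1.png",im)
cv2.imwrite("pics/v3.png",cv2.resize(im[120:260,210:410],None,fx=4,fy=4,interpolation=3))
print(ctrl.get_calibration("top")["T"][:,3],ctrl.get_calibration("top")["intrinsics"][0][0])
for q in("bay_front","drawer_handle","tray_handle","tray"):
  print(q,[(np.round(x["uv"],1),round(x["confidence"],2),p3("top",x["uv"],d),onz("top",x["uv"],74)) for x in ctrl.place_of("top",q)[:2]])
s=ctrl.read_state();print(s["eef_pos"],s["tool_rot"],s["force"])
C=cloud("top",d);x,y,z=np.moveaxis(C,-1,0)
# local frame: handle ref
a=np.radians(-5.2);ex=np.array([np.cos(a),np.sin(a)]);ey=np.array([-np.sin(a),np.cos(a)])
L=np.stack([(C[...,:2]-[452,-76])@ex,(C[...,:2]-[452,-76])@ey],-1)
# height map sampling rows
for lx in range(30,250,20):
  row=[]
  for ly in range(-165,166,10):
    m=(abs(L[...,0]-lx)<10)&(abs(L[...,1]-ly)<5)&(d>0)
    row.append(int(np.median(z[m])) if m.any() else -1)
  print(lx,row)
E
```

```text
[ 366.8    3.2 1525.7    1. ] 444.3384931986602
bay_front [(array([354.3, 222.1]), 0.66, array([ 489.7, -109. ,  167.5]), array([ 498.2, -116.7,   74. ]))]
drawer_handle [(array([341. , 233.4]), 0.65, array([466.1, -76.4,   2.4]), array([461.4, -72.7,  74. ])), (array([242.6, 185.9]), 0.64, array([632. , 262.8,   7.2]), array([620.3, 251.4,  74. ]))]
tray_handle [(array([239.9, 184.5]), 0.74, array([626.5, 261.8,  66.1]), array([625.1, 260.4,  74. ]))]
tray [(array([245.2, 185.8]), 0.67, array([629.8, 251.5,  21.2]), array([620.6, 242.8,  74. ]))]
[499.6  59.4 265.3] [-3.1  0.   1. ] [ 1.  -0.4  0.3]
30 [1, 0, 2, 4, 75, 7, 3, 5, 85, 37, 4, 128, 114, 5, 14, 6, 75, 5, 3, 72, 69, 156, 91, 78, 96, 394, 672, 671, 667, 668, 667, 663, 650, 651]
50 [-1, -1, 166, 145, 165, 165, 166, 165, 164, 167, 164, 165, 164, 164, 167, 165, 166, 164, 165, 165, 165, 166, 162, 135, 165, 132, 641, 660, 657, 646, 646, 645, 643, 640]
70 [0, -1, 122, 102, 74, 73, 75, 74, 74, 75, 74, 74, 75, 76, 76, 76, 75, 76, 75, 76, 74, 80, 92, 100, 89, 97, 102, 640, 645, 640, 636, 632, 626, 626]
90 [0, -1, 123, 97, 75, 75, 73
[... 408 characters left out ...]
-1, 122, 105, 75, 75, 74, 75, 73, 75, 75, 74, 74, 76, 76, 75, 74, 75, 73, 73, 75, 79, 80, 96, 76, 90, 97, 74, 93, 98, -1, -1, -1, -1]
170 [-1, -1, 122, 103, 74, 76, 74, 74, 76, 74, 73, 74, 73, 74, 76, 75, 74, 74, 74, 73, 74, 113, 76, 92, 74, 87, 92, 74, 95, 93, 77, -1, -1, 4]
190 [1, -1, 123, 104, 75, 75, 75, 76, 76, 74, 74, 76, 76, 74, 74, 74, 75, 74, 75, 75, 75, 91, 85, 93, 86, 88, 93, 85, 93, 92, 78, 123, -1, 0]
210 [2, -1, 124, 103, 74, 75, 74, 76, 74, 75, 73, 76, 74, 75, 74, 75, 73, 74, 75, 77, 74, 111, 74, 93, 74, 79, 92, 74, 91, 92, 77, 125, 2, 0]
230 [1, -1, 124, 99, 74, 75, 75, 74, 75, 73, 75, 75, 75, 74, 76, 75, 73, 75, 75, 75, 75, 89, 75, 93, 76, 78, 93, 73, 91, 91, 74, 123, 0, 1]
```

View pics/v3.png

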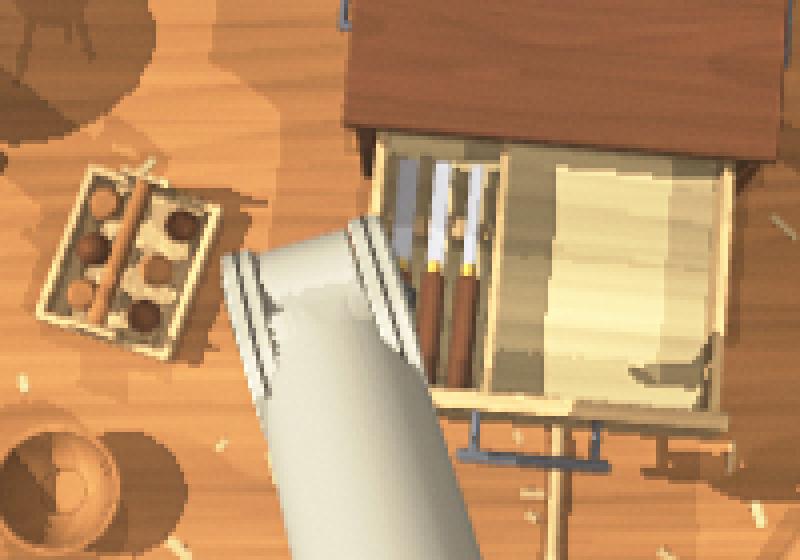

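Call:
send_rows([
  {"x":2,"y":3,"z":0,"roll":-7,"claw":0.4},
  {"x":4,"y":6,"z":0,"roll":-14,"claw":0.4},
  {"x":6,"y":9,"z":0,"roll":-21,"claw":0.4},
  {"x":8,"y":12,"z":0,"roll":-28,"claw":0.4},
  {"x":10,"y":15,"z":0,"roll":-35,"claw":0.4},
])

```text
clock: 6.33
eef_pos: [601.0, 208.1, 265.4]
tool_rot: [3.141, 0.001, 0.384]
force: [1.1, -0.4, 0.0]
width: 51.3
```

Call:
send_rows([
  {"x":0.5,"y":1,"z":-1,"roll":-7,"claw":0.4},
  {"x":1,"y":2,"z":-2,"roll":-14,"claw":0.4},
  {"x":1.8,"y":3,"z":-3,"roll":-21,"claw":0.4},
  {"x":2.6,"y":4,"z":-4,"roll":-28,"claw":0.4},
  {"x":3.1,"y":5.3,"z":-5,"roll":-35,"claw":0.4},
])

```text
clock: 6.75
eef_pos: [632.4, 259.2, 214.8]
tool_rot: [3.14, -0.0, -0.227]
force: [-0.6, 0.5, -0.6]
width: 51.2
```

Call:
send_rows([
  {"x":0,"y":0,"z":-2,"roll":-5,"claw":0.4},
  {"x":0,"y":0,"z":-2,"roll":-5,"claw":0.4},
  {"x":0,"y":0,"z":-2,"roll":-5,"claw":0.4},
  {"x":0,"y":0,"z":-2,"roll":-5,"claw":0.4},
])

```text
clock: 7.08
eef_pos: [631.9, 260.5, 196.2]
tool_rot: [3.141, -0.0, -0.305]
force: [0.5, 0.5, 1.2]
width: 51.4
```

```bash
python3 - <<'E'
from h import *
np.set_printoptions(precision=1,suppress=True)
s=ctrl.read_state();print(s["eef_pos"],s["tool_rot"],s["width"],s["force"],s["qpos"])
im,d=ctrl.get_image("wrist");cv2.imwrite("pics/w2.png",im)
C=cloud("wrist",d);z=C[...,2]
for q in("tray_handle","tray"):
  print(q,[(np.round(x["uv"],1),round(x["confidence"],2),p3("wrist",x["uv"],d)) for x in ctrl.place_of("wrist",q)[:2]])
def fit(m):
  P=C[m];f=np.polyfit(P[:,0],P[:,1],1)
  for _ in range(4):
    P=P[abs(P[:,1]-np.polyval(f,P[:,0]))<9];f=np.polyfit(P[:,0],P[:,1],1)
  print(len(P),"ang",np.degrees(np.arctan(f[0])),"y at 632",np.polyval(f,632),P.min(0),P.max(0),P.mean(0))
m=(d>0)&(z>60)&(z<71)&(abs(C[...,0]-632)<58)&(abs(C[...,1]-264)<40);fit(m)
d=np.load("top1_d.npy");C=cloud("top",d);z=C[...,2]
a=np.radians(-5.2);ex=np.array([np.cos(a),np.sin(a)]);ey=np.array([-np.sin(a),np.cos(a)])
lx=(C[...,:2]-[452,-76])@ex;ly=(C[...,:2]-[452,-76])@ey
m=(lx>75)&(lx<220)&(abs(z-74)<5)&(ly>-160)&(ly<60)&(d>0)
print("bay floor ly",np.percentile(ly[m],[0,1,50,99,100]),"lx",[lx[(abs(z-74)<5)&(abs(ly+45)<50)&(d>0)].min()])
m=(lx>75)&(lx<220)&(abs(z-122)<4)&(ly<-100)&(d>0);print("right wall",np.percentile(ly[m],[5,50,95]))
m=(lx>75)&(lx<220)&(abs(z-112)<4)&(abs(ly-45)<12)&(d>0);print("divider",np.percentile(ly[m],[5,50,95]))
E
```

```text
[631.9 260.5 196.2] [ 3.1 -0.  -0.3] 51.44935457462608 [0.5 0.5 1.2] [-0.5  0.7  0.2  1.5 -0.1  1.  -2.2]
tray_handle [(array([315.8, 191.7]), 0.67, array([632.5, 264.6,  68.5])), (array([342.9, 218.1]), 0.54, array([589. , 250. ,  35.8]))]
tray [(array([314.1, 175.3]), 0.97, array([647. , 261.8,  69.1]))]
2372 ang -18.49330570737717 y at 632 265.57963371527865 [574.  238.3  60. ] [689.9 292.1  70.9] [636.2 264.2  67.2]
bay floor ly [-135.7 -133.6  -44.1   53.4   57.8] lx [np.float64(33.387032719427616)]
right wall [-374.9 -324.5 -135.6]
divider [39.2 42.  44.7]
```

View pics/w2.png

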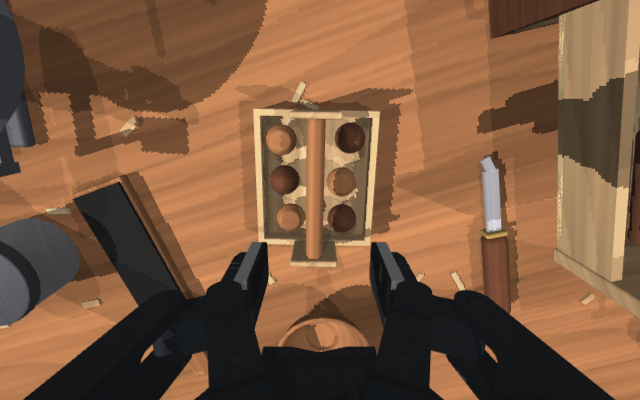

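The wrist view shows the dowel vertical at about column 315, rows 118–258, centred between the open fingers, with three pieces on each side. Now I descend to it.

Call:
send_rows([
  {"x":0.1,"y":0.4,"z":-3.5,"roll":-1,"claw":0.45},
  {"x":0.1,"y":0.4,"z":-7,"roll":-1,"claw":0.45},
  {"x":0.1,"y":0.4,"z":-10.5,"roll":-1,"claw":0.45},
  {"x":0.1,"y":0.4,"z":-13,"roll":-1,"claw":0.45},
  {"x":0.1,"y":0.4,"z":-14.2,"roll":-1,"claw":0.45},
])

```text
clock: 7.65
eef_pos: [630.5, 265.3, 50.4]
tool_rot: [3.139, 0.004, -0.322]
force: [-0.4, -0.7, 0.8]
width: 46.9
```

Call:
send_rows([
  {"x":0,"y":0,"z":0,"roll":0,"claw":0.5},
  {"x":0,"y":0,"z":0,"roll":0,"claw":0.55},
  {"x":0,"y":0,"z":0,"roll":0,"claw":0.6},
  {"x":0,"y":0,"z":0,"roll":0,"claw":0.65},
  {"x":0,"y":0,"z":0,"roll":0,"claw":0.7},
])

```text
clock: 8.07
eef_pos: [633.6, 266.8, 55.5]
tool_rot: [-3.139, -0.002, -0.323]
force: [0.3, 0.4, 0.2]
width: 25.9
```

Call:
send_rows([
  {"x":0,"y":0,"z":0,"roll":0,"claw":0.75},
  {"x":0,"y":0,"z":0,"roll":0,"claw":0.8},
  {"x":0,"y":0,"z":0,"roll":0,"claw":0.9},
  {"x":0,"y":0,"z":0,"roll":0,"claw":1},
  {"x":0,"y":0,"z":0,"roll":0,"claw":1},
])

```text
clock: 8.48
eef_pos: [632.7, 265.5, 54.5]
tool_rot: [3.141, -0.001, -0.323]
force: [-0.8, -2.4, 6.1]
width: 14.2
```

Call:
send_rows([
  {"x":0,"y":0,"z":0.2,"roll":0,"claw":1},
  {"x":0,"y":0,"z":0.7,"roll":0,"claw":1},
  {"x":0,"y":0,"z":1.5,"roll":0,"claw":1},
  {"x":0,"y":0,"z":2.6,"roll":0,"claw":1},
  {"x":0,"y":0,"z":4,"roll":0,"claw":1},
])

```text
clock: 8.9
eef_pos: [631.8, 266.3, 93.8]
tool_rot: [3.141, 0.001, -0.323]
force: [0.0, -0.3, -3.6]
width: 13.9
```

Call:
send_rows([
  {"x":0,"y":0,"z":1.6,"roll":0,"claw":1},
  {"x":0,"y":0,"z":3.3,"roll":0,"claw":1},
  {"x":0,"y":0,"z":5,"roll":0,"claw":1},
  {"x":0,"y":0,"z":6.7,"roll":0,"claw":1},
  {"x":0,"y":0,"z":8.4,"roll":0,"claw":1},
])

```text
clock: 9.32
eef_pos: [632.6, 266.4, 179.9]
tool_rot: [-3.141, -0.001, -0.323]
force: [0.7, -0.3, -2.6]
width: 14.1
```

Call:
send_rows([
  {"x":0,"y":0,"z":1.6,"roll":0,"claw":1},
  {"x":0,"y":0,"z":3,"roll":0,"claw":1},
  {"x":0,"y":0,"z":4.2,"roll":0,"claw":1},
  {"x":0,"y":0,"z":5.1,"roll":0,"claw":1},
  {"x":0,"y":0,"z":5.6,"roll":0,"claw":1},
])

```text
clock: 9.73
eef_pos: [632.9, 266.5, 235.6]
tool_rot: [-3.14, -0.002, -0.323]
force: [0.3, -0.7, -2.3]
width: 14.1
```

```bash
python3 - <<'E'
from h import *
np.set_printoptions(precision=2,suppress=True)
s=ctrl.read_state();print(s["eef_pos"],s["tool_rot"],s["width"],s["force"],s["torque"])
im,d=ctrl.get_image("scene");cv2.imwrite("pics/s2.png",im)
cv2.imwrite("pics/v5.png",cv2.resize(im[160:340,310:510],None,fx=3,fy=3,interpolation=3))
E
```

```text
[632.91 266.5  235.58] [-3.14 -0.   -0.32] 14.074715512236864 [ 0.26 -0.66 -2.33] [ 0.03 -0.05 -0.01]
```

View pics/v5.png

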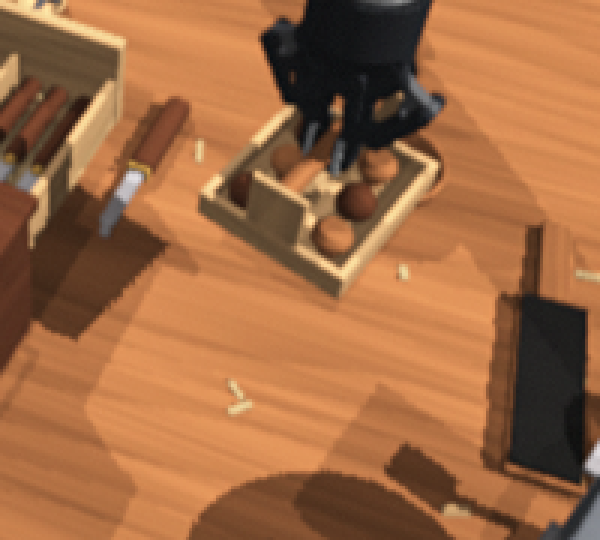

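The tray hangs level from the gripper with the visible pieces inside, clear of the bowl. Now the smooth carry.

Call:
send_rows([
  {"x":-0.03,"y":-0.3,"z":0,"roll":0.1,"claw":1},
  {"x":-0.12,"y":-1,"z":0,"roll":0.3,"claw":1},
  {"x":-0.26,"y":-2.1,"z":0,"roll":0.7,"claw":1},
  {"x":-0.44,"y":-3.6,"z":0,"roll":1.2,"claw":1},
  {"x":-0.66,"y":-5.4,"z":0,"roll":1.8,"claw":1},
])

```text
clock: 10.2
eef_pos: [625.0, 211.3, 232.4]
tool_rot: [3.14, 0.001, -0.29]
force: [0.7, -0.5, -3.2]
width: 14.1
```

Call:
send_rows([
  {"x":-0.24,"y":-1.95,"z":0,"roll":0.65,"claw":1},
  {"x":-0.48,"y":-3.9,"z":0,"roll":1.3,"claw":1},
  {"x":-0.72,"y":-5.85,"z":0,"roll":1.95,"claw":1},
  {"x":-0.96,"y":-7.8,"z":0,"roll":2.6,"claw":1},
  {"x":-1.2,"y":-9.75,"z":0,"roll":3.25,"claw":1},
])

```text
clock: 10.62
eef_pos: [612.8, 112.1, 232.7]
tool_rot: [3.14, 0.001, -0.235]
force: [0.7, -0.7, -3.2]
width: 13.9
```

Call:
send_rows([
  {"x":-0.24,"y":-1.95,"z":0,"roll":0.65,"claw":1},
  {"x":-0.48,"y":-3.9,"z":0,"roll":1.3,"claw":1},
  {"x":-0.72,"y":-5.85,"z":0,"roll":1.95,"claw":1},
  {"x":-0.96,"y":-7.8,"z":0,"roll":2.6,"claw":1},
  {"x":-1.2,"y":-9.75,"z":0,"roll":3.25,"claw":1},
])

```text
clock: 11.03
eef_pos: [600.6, 14.7, 232.8]
tool_rot: [3.14, 0.001, -0.178]
force: [-0.8, -0.2, -3.1]
width: 13.9
```

Call:
send_rows([
  {"x":-0.24,"y":-1.95,"z":0,"roll":0.65,"claw":1},
  {"x":-0.48,"y":-3.9,"z":0,"roll":1.3,"claw":1},
  {"x":-0.72,"y":-5.85,"z":0,"roll":1.95,"claw":1},
  {"x":-0.96,"y":-7.8,"z":0,"roll":2.6,"claw":1},
  {"x":-1.2,"y":-9.75,"z":0,"roll":3.25,"claw":1},
])

```text
clock: 11.45
eef_pos: [588.3, -82.6, 232.8]
tool_rot: [3.141, 0.002, -0.122]
force: [0.9, -0.2, -3.4]
width: 13.8
```

Call:
send_rows([
  {"x":-0.22,"y":-1.8,"z":0,"roll":0.6,"claw":1},
  {"x":-0.4,"y":-3.3,"z":0,"roll":1.1,"claw":1},
  {"x":-0.53,"y":-4.4,"z":0,"roll":1.4,"claw":1},
  {"x":-0.62,"y":-5.1,"z":0,"roll":1.7,"claw":1},
  {"x":-0.66,"y":-5.4,"z":0,"roll":1.8,"claw":1},
])

```text
clock: 11.87
eef_pos: [582.4, -136.0, 233.1]
tool_rot: [3.141, 0.001, -0.092]
force: [0.1, 0.7, -2.5]
width: 14.2
```

```bash
python3 - <<'E'
from h import *
np.set_printoptions(precision=2,suppress=True)
s=ctrl.read_state();print(s["clock"],s["eef_pos"],s["tool_rot"],s["width"],s["force"],s["torque"])
im,d=ctrl.get_image("wrist");cv2.imwrite("pics/w3.png",im)
s=ctrl.read_state();print(s["eef_pos"])
C=cloud("wrist",d);z=C[...,2]
a=np.radians(-5.2);ex=np.array([np.cos(a),np.sin(a)]);ey=np.array([-np.sin(a),np.cos(a)])
lx=(C[...,:2]-[452,-76])@ex;ly=(C[...,:2]-[452,-76])@ey
g=lambda m,q:np.percentile(q[m],[3,50,97]) if m.sum()>5 else None
print("panel top lx",g((abs(z-166)<4)&(d>0)&(lx<75)&(lx>20),lx),"right wall ly",g((abs(z-122)<4)&(d>0)&(ly<-110)&(ly>-170)&(lx<200),ly))
print("left wall ly",g((abs(z-122)<4)&(d>0)&(ly>110)&(ly<170)&(lx<200),ly),"divider",g((abs(z-113)<3)&(d>0)&(abs(ly-42)<15)&(lx<200),ly))
m=(abs(z-206)<4)&(d>0);print("tray rim lx",g(m,lx),"ly",g(m,ly)); print("rim z",g((z>190)&(z<215)&(d>0),z))
E
```

```text
11.8667 [ 582.36 -135.98  233.14] [ 3.14  0.   -0.09] 14.227408254045546 [ 0.05  0.66 -2.53] [ 0.02 -0.01 -0.04]
[ 582.62 -135.58  233.22]
panel top lx [35.24 43.32 47.94] right wall ly [-141.23 -138.63 -136.01]
left wall ly [124.25 142.23 148.35] divider [46.17 46.84 56.43]
tray rim lx [108.31 168.32 203.36] ly [-105.61  -31.93   12.55]
rim z [192.75 203.98 213.85]
```

View pics/w3.png

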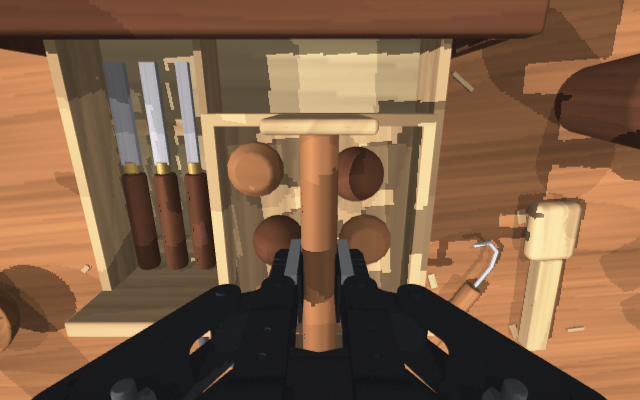

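The tray is over the bay: tray at columns 205–440 between the divider and the right wall, all clear. Lowering it gently.

Call:
send_rows([
  {"x":0,"y":0,"z":-0.4,"roll":0,"claw":1},
  {"x":0,"y":0,"z":-1.2,"roll":0,"claw":1},
  {"x":0,"y":0,"z":-2.4,"roll":0,"claw":1},
  {"x":0,"y":0,"z":-3.9,"roll":0,"claw":1},
  {"x":0,"y":0,"z":-5.4,"roll":0,"claw":1},
])

```text
clock: 12.33
eef_pos: [583.3, -132.7, 178.3]
tool_rot: [-3.141, -0.0, -0.088]
force: [-0.1, -0.2, -3.3]
width: 14.1
```

Call:
send_rows([
  {"x":0,"y":0,"z":-1.4,"roll":0,"claw":1},
  {"x":0,"y":0,"z":-2.6,"roll":0,"claw":1},
  {"x":0,"y":0,"z":-3.5,"roll":0,"claw":1},
  {"x":0,"y":0,"z":-4.0,"roll":0,"claw":1},
  {"x":0,"y":0,"z":-4.3,"roll":0,"claw":1},
])

```text
clock: 12.75
eef_pos: [582.9, -133.4, 135.4]
tool_rot: [-3.141, 0.001, -0.089]
force: [0.3, 0.7, -3.3]
width: 14.2
```

Call:
send_rows([
  {"x":0,"y":0,"z":-0.15,"roll":0,"claw":1},
  {"x":0,"y":0,"z":-0.3,"roll":0,"claw":1},
  {"x":0,"y":0,"z":-0.45,"roll":0,"claw":1},
  {"x":0,"y":0,"z":-0.55,"roll":0,"claw":1},
  {"x":0,"y":0,"z":-0.6,"roll":0,"claw":1},
])

```text
clock: 13.17
eef_pos: [583.3, -134.3, 130.7]
tool_rot: [3.142, -0.001, -0.09]
force: [-0.6, -0.2, -3.4]
width: 14.5
```

Call:
send_rows([
  {"x":0,"y":0,"z":-0.06,"roll":0,"claw":1},
  {"x":0,"y":0,"z":-0.12,"roll":0,"claw":1},
  {"x":0,"y":0,"z":-0.18,"roll":0,"claw":1},
  {"x":0,"y":0,"z":-0.24,"roll":0,"claw":1},
  {"x":0,"y":0,"z":-0.24,"roll":0,"claw":1},
])

```text
clock: 13.58
eef_pos: [583.3, -134.1, 128.5]
tool_rot: [-3.141, -0.0, -0.09]
force: [-0.1, 0.8, 1.0]
width: 13.9
```

Contact: the force went from −3.4 to +1.0. Releasing slowly, then rising.

Call:
send_rows([
  {"x":0,"y":0,"z":0,"roll":0,"claw":0.9},
  {"x":0,"y":0,"z":0,"roll":0,"claw":0.8},
  {"x":0,"y":0,"z":0,"roll":0,"claw":0.72},
  {"x":0,"y":0,"z":0,"roll":0,"claw":0.66},
  {"x":0,"y":0,"z":0,"roll":0,"claw":0.6},
])

```text
clock: 14.0
eef_pos: [583.4, -134.3, 128.2]
tool_rot: [3.141, -0.001, -0.09]
force: [-0.7, 0.2, 0.3]
width: 33.9
```

Call:
send_rows([
  {"x":0,"y":0,"z":0,"roll":0,"claw":0.58},
  {"x":0,"y":0,"z":0.4,"roll":0,"claw":0.58},
  {"x":0,"y":0,"z":1.2,"roll":0,"claw":0.58},
  {"x":0,"y":0,"z":2.6,"roll":0,"claw":0.58},
  {"x":0,"y":0,"z":5,"roll":0,"claw":0.58},
])

```text
clock: 14.42
eef_pos: [581.8, -133.9, 177.3]
tool_rot: [-3.141, 0.004, -0.09]
force: [0.6, 0.7, 0.1]
width: 35.8
```

Call:
send_rows([
  {"x":0,"y":0,"z":3,"roll":0,"claw":0.6},
  {"x":0,"y":0,"z":5,"roll":0,"claw":0.6},
  {"x":-2,"y":0,"z":6,"roll":0,"claw":0.6},
  {"x":-4,"y":0,"z":6,"roll":0,"claw":0.6},
  {"x":-4,"y":0,"z":6,"roll":0,"claw":0.6},
])

```text
clock: 14.83
eef_pos: [539.9, -134.8, 239.7]
tool_rot: [3.141, 0.001, -0.091]
force: [-1.5, 0.7, -0.9]
width: 34.1
```

```bash
python3 - <<'E'
from h import *
np.set_printoptions(precision=2,suppress=True)
im,d=ctrl.get_image("wrist");cv2.imwrite("pics/w4.png",im)
s=ctrl.read_state();print(s["clock"],s["eef_pos"],s["tool_rot"],s["width"],s["force"],s["qpos"])
E
```

```text
14.8833 [ 541.85 -134.6   239.39] [ 3.14 -0.   -0.09] 34.1752705329945 [-0.26 -0.18  0.81] [ 0.13  0.5   0.1   1.78 -0.06  0.86 -1.41]
```

View pics/w4.png

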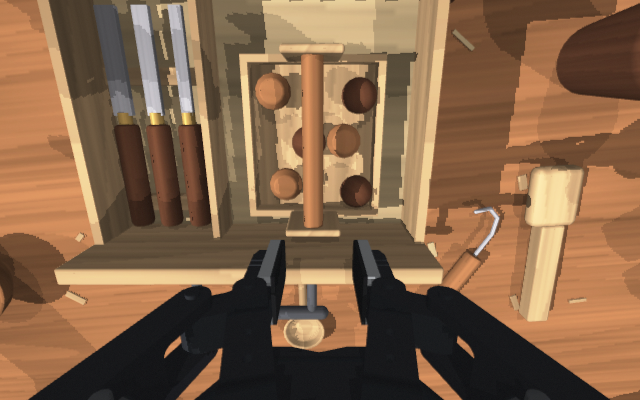

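All six pieces are in the tray (columns 240–385), and it sits on the bay floor clear of the panel, divider and wall. Next I re-grip the bar to ease the drawer shut.

Call:
send_rows([
  {"x":-2,"y":1.2,"z":0,"roll":7,"claw":0.68},
  {"x":-4,"y":2.4,"z":0,"roll":14,"claw":0.68},
  {"x":-6,"y":3.6,"z":0,"roll":21,"claw":0.68},
  {"x":-8,"y":4.8,"z":0,"roll":28,"claw":0.68},
  {"x":-9,"y":5.7,"z":0,"roll":35,"claw":0.68},
])

```text
clock: 15.3
eef_pos: [451.4, -76.2, 238.2]
tool_rot: [-3.141, 0.001, 0.528]
force: [-0.8, -0.2, 0.6]
width: 27.4
```

Call:
send_rows([
  {"x":0,"y":0,"z":0,"roll":7,"claw":0.68},
  {"x":0,"y":0,"z":0,"roll":14,"claw":0.68},
  {"x":0,"y":0,"z":0,"roll":21,"claw":0.68},
  {"x":0,"y":0,"z":0,"roll":28,"claw":0.68},
  {"x":0,"y":0,"z":0,"roll":35,"claw":0.68},
])

```text
clock: 15.72
eef_pos: [454.3, -77.1, 238.4]
tool_rot: [3.14, -0.001, 1.138]
force: [-0.4, 0.3, 0.2]
width: 27.3
```

Call:
send_rows([
  {"x":0,"y":0,"z":0,"roll":7,"claw":0.68},
  {"x":0,"y":0,"z":0,"roll":14,"claw":0.68},
  {"x":0,"y":0,"z":0,"roll":20,"claw":0.68},
  {"x":0,"y":0,"z":0,"roll":20,"claw":0.68},
  {"x":0,"y":0,"z":0,"roll":20,"claw":0.68},
])

```text
clock: 16.13
eef_pos: [453.9, -77.3, 238.2]
tool_rot: [3.141, -0.0, 1.478]
force: [0.6, 0.3, -0.3]
width: 27.2
```

```bash
python3 - <<'E'
from h import *
np.set_printoptions(precision=2,suppress=True)
im,d=ctrl.get_image("wrist");cv2.imwrite("pics/w5.png",im)
s=ctrl.read_state();print(s["clock"],s["eef_pos"],s["tool_rot"],s["width"],s["force"])
C=cloud("wrist",d);x,y,z=np.moveaxis(C,-1,0)
m=(d>0)&(z>146)&(z<162)&(x>430)&(x<475)&(y>-110)&(y<-40)
P=C[m];f=np.polyfit(P[:,1],P[:,0],1)
for _ in range(4):
  P=P[abs(P[:,0]-np.polyval(f,P[:,1]))<8];f=np.polyfit(P[:,1],P[:,0],1)
print(len(P),P.mean(0),f,np.polyval(f,-77.8))
E
```

```text
16.1833 [453.68 -77.25 238.15] [ 3.14 -0.    1.48] 27.319024046943838 [0.13 0.2  0.1 ]
1334 [450.79 -73.36 156.53] [  0.09 457.22] 450.3965982193694
```

Call:
send_rows([
  {"x":-0.3,"y":0.1,"z":-2.5,"roll":0,"claw":0.68},
  {"x":-0.3,"y":0.1,"z":-5,"roll":0,"claw":0.68},
  {"x":-0.3,"y":0.1,"z":-7.2,"roll":0,"claw":0.68},
  {"x":-0.3,"y":0.1,"z":-9.2,"roll":0,"claw":0.68},
  {"x":-0.3,"y":0.1,"z":-9.2,"roll":0,"claw":0.68},
])

```text
clock: 16.6
eef_pos: [448.2, -76.0, 143.3]
tool_rot: [-3.136, 0.0, 1.479]
force: [-0.7, 0.4, -0.0]
width: 27.5
```

Call:
send_rows([
  {"x":0,"y":0,"z":0,"roll":0,"claw":0.75},
  {"x":0,"y":0,"z":0,"roll":0,"claw":0.83},
  {"x":0,"y":0,"z":0,"roll":0,"claw":0.92},
  {"x":0,"y":0,"z":0,"roll":0,"claw":1},
  {"x":0,"y":0,"z":0,"roll":0,"claw":1},
])

```text
clock: 17.02
eef_pos: [451.7, -76.2, 147.2]
tool_rot: [3.138, -0.0, 1.481]
force: [1.9, 1.2, 2.9]
width: 9.0
```

Call:
send_rows([
  {"x":0.15,"y":-0.01,"z":0,"roll":0,"claw":1},
  {"x":0.45,"y":-0.04,"z":0,"roll":0,"claw":1},
  {"x":0.9,"y":-0.08,"z":0,"roll":0,"claw":1},
  {"x":1.5,"y":-0.14,"z":0,"roll":0,"claw":1},
  {"x":2.3,"y":-0.21,"z":0,"roll":0,"claw":1},
])

```text
clock: 17.43
eef_pos: [472.3, -78.1, 147.2]
tool_rot: [-3.14, 0.0, 1.481]
force: [-2.4, 1.0, 8.3]
width: 9.2
```

Call:
send_rows([
  {"x":0.9,"y":-0.08,"z":0,"roll":0,"claw":1},
  {"x":1.9,"y":-0.17,"z":0,"roll":0,"claw":1},
  {"x":2.9,"y":-0.26,"z":0,"roll":0,"claw":1},
  {"x":3.9,"y":-0.35,"z":0,"roll":0,"claw":1},
  {"x":4.9,"y":-0.45,"z":0,"roll":0,"claw":1},
])

```text
clock: 17.85
eef_pos: [521.9, -82.5, 147.2]
tool_rot: [-3.141, 0.0, 1.481]
force: [-2.4, 1.8, 8.6]
width: 9.0
```

Call:
send_rows([
  {"x":1,"y":-0.09,"z":0,"roll":0,"claw":1},
  {"x":2,"y":-0.18,"z":0,"roll":0,"claw":1},
  {"x":3,"y":-0.27,"z":0,"roll":0,"claw":1},
  {"x":4,"y":-0.36,"z":0,"roll":0,"claw":1},
  {"x":5,"y":-0.46,"z":0,"roll":0,"claw":1},
])

```text
clock: 18.27
eef_pos: [571.9, -87.0, 147.2]
tool_rot: [-3.141, -0.0, 1.481]
force: [-2.5, 1.8, 7.2]
width: 9.1
```

Call:
send_rows([
  {"x":1,"y":-0.09,"z":0,"roll":0,"claw":1},
  {"x":2,"y":-0.18,"z":0,"roll":0,"claw":1},
  {"x":3,"y":-0.27,"z":0,"roll":0,"claw":1},
  {"x":4,"y":-0.36,"z":0,"roll":0,"claw":1},
  {"x":5,"y":-0.46,"z":0,"roll":0,"claw":1},
])

```text
clock: 18.68
eef_pos: [621.9, -91.5, 147.3]
tool_rot: [-3.141, -0.0, 1.481]
force: [-2.9, 1.3, 6.9]
width: 8.8
```

Call:
send_rows([
  {"x":0.9,"y":-0.08,"z":0,"roll":0,"claw":1},
  {"x":1.6,"y":-0.15,"z":0,"roll":0,"claw":1},
  {"x":2.2,"y":-0.2,"z":0,"roll":0,"claw":1},
  {"x":2.6,"y":-0.24,"z":0,"roll":0,"claw":1},
  {"x":2.9,"y":-0.26,"z":0,"roll":0,"claw":1},
])

```text
clock: 19.1
eef_pos: [651.2, -94.1, 147.3]
tool_rot: [-3.141, -0.001, 1.481]
force: [-2.4, 1.8, 5.2]
width: 8.9
```

Call:
send_rows([
  {"x":0.2,"y":-0.02,"z":0,"roll":0,"claw":1},
  {"x":0.4,"y":-0.04,"z":0,"roll":0,"claw":1},
  {"x":0.55,"y":-0.05,"z":0,"roll":0,"claw":1},
  {"x":0.7,"y":-0.06,"z":0,"roll":0,"claw":1},
  {"x":0.8,"y":-0.07,"z":0,"roll":0,"claw":1},
])

```text
clock: 19.52
eef_pos: [658.9, -94.8, 147.3]
tool_rot: [-3.141, -0.0, 1.481]
force: [-1.8, 0.7, 6.0]
width: 9.1
```

Call:
send_rows([
  {"x":0.1,"y":-0.01,"z":0,"roll":0,"claw":1},
  {"x":0.2,"y":-0.02,"z":0,"roll":0,"claw":1},
  {"x":0.3,"y":-0.03,"z":0,"roll":0,"claw":1},
  {"x":0.4,"y":-0.04,"z":0,"roll":0,"claw":1},
  {"x":0.4,"y":-0.04,"z":0,"roll":0,"claw":1},
])

```text
clock: 19.93
eef_pos: [659.5, -94.9, 147.3]
tool_rot: [-3.134, -0.0, 1.481]
force: [-10.8, 2.3, 12.1]
width: 8.8
```

The stop is reached (−11 N, about 209 mm of travel). Release, retreat and check.

Call:
send_rows([
  {"x":-0.3,"y":0,"z":0,"roll":0,"claw":0.85},
  {"x":-0.3,"y":0,"z":0,"roll":0,"claw":0.68},
  {"x":-0.3,"y":0,"z":0,"roll":0,"claw":0.68},
  {"x":-0.3,"y":0,"z":1,"roll":0,"claw":0.68},
  {"x":-0.3,"y":0,"z":4,"roll":0,"claw":0.68},
])

```text
clock: 20.35
eef_pos: [655.5, -95.7, 182.3]
tool_rot: [-3.13, 0.0, 1.481]
force: [0.2, -0.1, 0.1]
width: 27.6
```

Call:
send_rows([
  {"x":0,"y":0,"z":3,"roll":0,"claw":0.68},
  {"x":-1,"y":2,"z":6,"roll":0,"claw":0.68},
  {"x":-3,"y":5,"z":8,"roll":0,"claw":0.68},
  {"x":-6,"y":7,"z":8,"roll":0,"claw":0.68},
  {"x":-9,"y":9,"z":8,"roll":0,"claw":0.68},
])

```text
clock: 20.77
eef_pos: [569.6, -4.1, 267.8]
tool_rot: [3.139, -0.001, 1.482]
force: [-0.3, 1.2, -1.0]
width: 27.0
```

Call:
send_rows([
  {"x":-2.5,"y":3,"z":0,"roll":0,"claw":0.68},
  {"x":-5,"y":6,"z":0,"roll":0,"claw":0.68},
  {"x":-7.5,"y":9,"z":0,"roll":0,"claw":0.68},
  {"x":-9,"y":11,"z":0,"roll":0,"claw":0.68},
  {"x":-9,"y":11,"z":0,"roll":0,"claw":0.68},
])

```text
clock: 21.18
eef_pos: [475.9, 109.2, 266.8]
tool_rot: [-3.139, -0.002, 1.489]
force: [0.1, -0.3, -0.1]
width: 27.1
```

```bash
python3 - <<'E'
from h import *
np.set_printoptions(precision=1,suppress=True)
s=ctrl.read_state();print(s["clock"],s["eef_pos"],s["force"],s["width"])
im,d=ctrl.get_image("top");im2,d2=ctrl.get_image("scene")
for cam,D in(("top",d),("scene",d2)):
  C=cloud(cam,D);x,y,z=np.moveaxis(C,-1,0)
  m=(D>0)&(z>146)&(z<162)&(x>630)&(x<690)&(y>-150)&(y<-40);P=C[m]
  print(cam,"bar",len(P),P.mean(0) if len(P) else 0)
  m=(D>0)&(z>178)&(z<188)&(x<960)&(y>-260)&(y<70)&(x>600);r=cv2.minAreaRect(C[m][:,:2].astype(np.float32));print(cv2.boxPoints(r))
a=cv2.resize(im[110:290,150:490],None,fx=1.55,fy=1.55,interpolation=3);b=cv2.resize(im2[110:360,150:500],(527,376),interpolation=3)[:310]
cv2.imwrite("pics/v8.png",np.vstack([a,b]))
E
```

```text
21.1833 [475.9 109.2 266.8] [ 0.1 -0.3 -0.1] 27.13898869448293
top bar 160 [ 662.8 -100.4  156. ]
[[ 679.3 -259.6]
 [ 959.7 -261.1]
 [ 961.4   68.5]
 [ 681.    69.9]]
scene bar 189 [662.7 -93.9 154.8]
[[ 683.2 -260. ]
 [ 959.9 -260. ]
 [ 959.9   69.8]
 [ 683.2   69.8]]
```

View pics/v8.png

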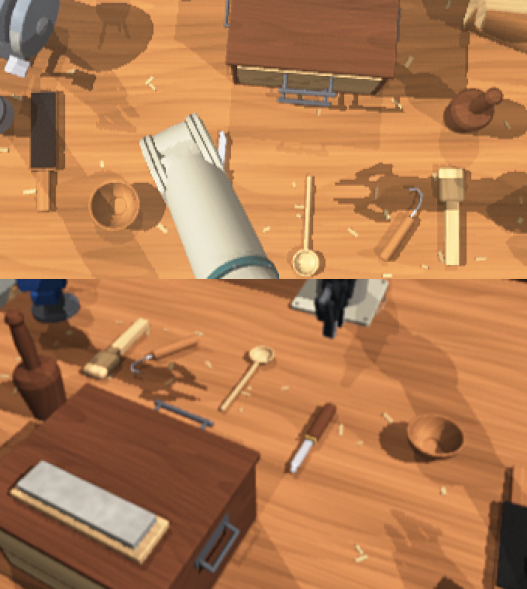

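Both views show the drawer shut flush, no loose pieces on the bench, the bystanders in place and the arm clear. Handing in.

```bash
python3 -c "
from cell import ctrl
print(ctrl.finish_job())"
```

```text
the job is handed in; nothing more can be done
None
```

I handed the job in at about 21 s of the 72 s limit. The upper drawer is shut, with the full tray inside.

- **What I did:** I pulled the drawer by its bar to the stop, then lifted the tray by its dowel. I carried it level into the bay and lowered it until the floor took its weight, with only about 1 N at contact. Then I re-gripped the bar and eased the drawer shut.
- **Tray:** A picture after the release showed all six pieces in the tray, clear of the panel, divider and side wall. The drawer then hid the tray, so its state during closing was not seen directly. The push stayed at about 2–3 N sideways until the end, with nothing catching.
- **Drawer:** It moved about 209 mm, against the stated 210 mm, and met its stop at about 11 N. Top and scene views put the bar at x ≈ 663 mm, within about 1 mm of where a shut drawer should have it.
- **Bench:** Nothing was spilled, the other things looked to be where they were, and the arm was clear of everything with about 0 N on the tool.
- **One oddity:** The gripper width read about 2 mm under the true bar and dowel thickness. The grips held, so I left it.

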